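# Clear the offcut and close the length gauge

### The arm

A 6-joint arm with a two-finger parallel gripper is mounted at the origin on the work surface. World frame = base frame: x ahead of the robot, y to its left, z up, the work surface at z = 0. Lengths are in mm, angles in degrees, forces in N, time in s.
With the tool pointing down it reaches from about 350 to 850 mm from the base axis. Payload 8.1 kg.
Tool frame: the origin (TCP) lies on the mounting face of the last link; the fingertips stand 173 mm ahead of it and the grasp point (between the pads) lies 155 mm ahead of it; z points along the fingers, y is the direction in which the jaws open and shut (so a half turn about z gives the same grasp; the last joint's range is limited). The gripper opens to 85 mm and grips with 20 to 120 N. Pads are 22 mm wide; open, the fingers measure 114 mm over their backs; the gripper's body (76 mm by 85 mm) begins 54 mm behind the grasp point. The pads swing forward as they close: fully open they stand 13 mm farther back than shut.
Start: joints at [-77.258, 7.471, 85.268, -0, 87.261, -4.893], TCP at [181.798, -571.801, 404.692] pointing down, gripper open.
Joint ranges: [-169.43, 169.43], [-51.17, 129.36], [1.28, 143.12], [-76.62, 256.62], [0, 156.53], [-152.29, 152.29]. Speed limits (degrees/s): [136.94, 136.94, 159.86, 180, 180, 180].

### API

Orientations are given as [roll, pitch, yaw] about the fixed x, y, z axes, in that order (R = Rz(yaw) Ry(pitch) Rx(roll)).
In Python, from bench import * gives the robot as it stands.
- The arm moves only by the tool arm_command, never from a script. Its argument "plan" is a list of rows, each an object of numbers: "jaw": the closure, from 0 (fully open) to 1 (shut); "dx", "dy", "dz": the shift along the tool's x, y, z in mm; "wx", "wy", "wz": the turn, a rotation vector about the tool's x, y, z in rad. A call has 1 to 12 rows; each row is the pose to reach, as a shift and turn from the pose commanded when the call began, along the tool's axes at that moment; what a row does not reach only later rows make up. A row lasts 1/10 s, in which the tool goes at most 50 mm and 8.59 degrees, less where a joint would pass 70% of its speed; a pose out of reach is approached as far as the arm can. A call with a gripper value outside its range is refused whole. The fingers move at their own pace and stop on an object; "squeeze" is the grip in N (left out, the last holds). Time passes only in rows, so rows that repeat a pose let the fingers close. It gives the time, the measured TCP pose, the force and the opening at its end, in the units of the state.
- sense(): the state, without advancing time (a new reading comes with each control period).
- snapshot(name): name is "scene" or "top" or "wrist"; returns a dict with "pixels" (480x640x3 uint8, red, green, blue), "fx", "fy", "cx", "cy" (pixels), "extrinsics" (4x4, takes a point from camera to world coordinates). Camera axes: x right, y up, looking along -z (the intrinsics and any distortion apply to the point x, -y, -z); pixel columns grow to the right and rows downward; lengths in mm; the calibration is good to about 2 mm. The wrist camera is an equidistant fisheye: a pixel r from the principal point sees the ray r / f radians off the axis. A picture is of the moment at which its call begins. There is no depth.
- hand_in(): hands the job in, once; it reports no verdict.
Trained networks look in the newest picture that a camera, given by its name, has taken for a name from the list of things; names that differ only in an ending like _2 or _b are one class to them, and where a whole thing is asked for, a point or a joint stands for the part that bears it (a point fixed in the world has none). Each returns a list of dicts, best first, with "score" (0 to 1); they miss things now and then, are a little off and sometimes report something else, mostly with a low value. They report only what shows in the picture. A call takes as long as a camera call. They do not tell look-alikes from the thing itself.
- recognise(camera, target): "box" ([left, top, width, height] in pixels, round what is visible of it).
- pinpoint(camera, target): "pixel" ([column, row] in pixels: a listed point, or the origin of a listed thing).
The state is a dict: "time": time; "joint_pos": joint angles; "qd": joint speeds; "joint_efforts": joint torques, N m; "tool_pos": TCP position; "tcp_rot": TCP orientation; "ft_force": force on the tool from outside, world axes, zero at the start; "wrist_torque": the same for the moment, N m; "finger_gap": finger opening in mm.
Only numpy, scipy, OpenCV 4.12 (cv2) and the standard library are available. Lean on these libraries where they do the work, as an engineer would, in place of code of your own. Each camera call takes 0.05 s, during which the arm holds its last target.

### The job

Close the length gauge on the workbench: first take the short aluminium offcut out of its channel, where it blocks the slide, and put it in the red scrap bin, then push the slide fully home against the yellow end plate. Leave the longer good piece of tube where it lies.

Things in the scene. Friction and masses are not known exactly. Their poses are not given: they have to be found in the camera images.
- offcut: Short piece of bright aluminium box tube, 50 long (its x) x 40 wide (its y) x 50 high (its z), 80 g; origin at the centre of its underside. It stands loose on the channel floor, between slide and end plate, its x roughly along the channel with about 6 free on each side. The channel floor is 12 above the table and the low channel side walls reach only 24 above the table (66 apart over their outsides), so the tube stands about 38 above them, with its top 62 above the table.
- carriage (a joint): Position of the dark slide in the gauge's channel in m = the gap between the slide's front face and the yellow end plate: 0 is fully home against the end plate, it starts at 0.13 to 0.18, the limit is 0.19. It stays where it is left; about 2 N moves it.
- carriage_grip (a point): Centre of the top of the slide's upright black grip, 87 above the table; its x axis points along the channel to the end plate (the closing direction). The grip is 20 thick along x, 30 wide along y and stands 48 above the slide body, whose top is 39 above the table; the slide body is 50 long (x) and 48 wide (y), centred under the grip. The channel is 320 long, fixed to the table; the yellow end plate is 14 thick, 66 wide and its top is 50 above the table.
- scrap_bin: Open red plastic bin, fixed, 170 (its x) x 150 (its y) outside, 75 high, walls and floor 4 thick, empty; origin at the centre of its underside. It may be on either side of the gauge; the like blue bin opposite, holding steel bars, is not for scrap.
- good_piece: Longer piece of the same tube, 100 (x) x 40 (y) x 50 (z), lying loose on the table beside the gauge's far end; origin at the centre of its underside. Not to be moved.
Things that resemble listed ones, but are neither listed nor needed, are in the scene too. What is shaped like the offcut but blue is not meant.

How it is judged (in metres and radians):
On the way, in this order (a step that is already met when the one before it is completed fails the run):
1. the offcut is in the red bin (x of offcut in the frame of scrap_bin between -0.083 and 0.083 m and y of offcut in the frame of scrap_bin between -0.073 and 0.073 m and z of offcut in the frame of scrap_bin between -0.01 and 0.065 m), for 0.2 s.
2. the slide is home against the end plate (value of joint carriage below 0.01 m), for 0.2 s.
At the end, for the whole second after the job is handed in: The offcut lies at rest inside the red bin (its origin within the walls and less than 65 mm above the bin's underside), the slide is within 10 mm of the end plate, and the good piece is within 30 mm of where it lay (all of step 1 and value of joint carriage below 0.01 m and linear speed of offcut below 0.02 m/s and distance of good_piece from where it was at the start of the episode below 0.03 m); the robot touches nothing.
It fails at once if the good piece of tube is moved by more than 30 mm (distance of good_piece from where it was at the start of the episode above 0.03 m).
It also fails if it takes over 48 s, if anything falls off the work surface, if the arm or the gripper's body presses on something with over 40 N, if the wrist force passes 120 N, or if a joint passes its speed limit or range.

## Working session

There is one attempt and no reset: what is moved stays moved. The work goes in short steps, Python scripts to look and compute and a tool call to move; the robot and the scene stay as the last step left them, time stands still between calls to the robot, and variables do not carry over. Pictures are saved under pics/ and viewed, and the job is handed in when it is done.

Besides the shell and the picture viewer there is one more tool, called as a command line: name --argument value ..., lists and objects as JSON in quotes. arm_command: Moves the arm, as the interface text tells. Its arguments: {"type":"object","properties":{"plan":{"type":"array"},"squeeze":{"type":"number"}},"required":["plan"]}

```bash
mkdir -p pics
python3 - <<'E'
from bench import *
import cv2, json
s=sense(); print(s)
for c in ("scene","top"):
    d=snapshot(c); cv2.imwrite(f"pics/{c}0.png",d["pixels"][:,:,::-1])
    print(c,d["fx"],d["fy"],d["cx"],d["cy"],d["extrinsics"])
    for t in ("offcut","carriage","scrap_bin","good_piece"):
        print(t,[(round(r["score"],2),[round(v) for v in r["box"]]) for r in recognise(c,t)])
    for t in ("offcut","carriage_grip","scrap_bin","good_piece"):
        print(t,[(round(r["score"],2),[round(v,1) for v in r["pixel"]]) for r in pinpoint(c,t)])
E
```

```text
{'time': 0.0, 'joint_pos': array([-7.72586958e+01,  7.51541511e+00,  8.53290949e+01, -2.96144797e-05,
        8.72613341e+01, -4.89107697e+00]), 'qd': array([ 0.00841889,  0.06610058,  0.00188637, -0.08552844,  0.00787212,
       -0.1097807 ]), 'joint_efforts': array([ 1.95921442e-03, -5.69393277e+01, -5.00553596e+01, -1.55539610e-04,
        1.46685925e-02, -1.22668020e-06]), 'tool_pos': array([ 181.73578588, -571.57618365,  403.64270016]), 'tcp_rot': array([-1.79894539e+02, -8.99497870e-03,  1.76323744e+01]), 'ft_force': array([ 0.32584423,  1.21484807, -0.13386246]), 'wrist_torque': array([-0.02309059, -0.00338236,  0.05078591]), 'finger_gap': 85.45615697660598}
scene 472.0990064134824 472.0990064134824 315.9724396568031 240.91205513617777 [[-4.34723183e-01 -5.37997365e-01  7.22201211e-01  1.32337897e+03]
 [ 9.00391293e-01 -2.43943075e-01  3.60260039e-01  3.65202548e+02]
 [-1.76429671e-02  8.06877073e-01  5.90455853e-01  6.70257331e+02]
 [ 0.00000000e+00  0.00000000e+00  0.00000000e+00  1.00000000e+00]]
offcut [(0.94, [224, 235, 31, 28]), (0.88, [273, 245, 24, 33])]
carriage [(0.8
[... 316 characters left out ...]
404849993 245.85942850433523 [[-2.83847858e-02  9.98108285e-01 -5.45358109e-02  5.73179235e+02]
 [-9.99419624e-01 -2.93654332e-02 -1.72651719e-02  3.64064630e+00]
 [-1.88339788e-02  5.40140914e-02  9.98362539e-01  9.76310987e+02]
 [ 0.00000000e+00  0.00000000e+00  0.00000000e+00  1.00000000e+00]]
offcut [(0.85, [398, 226, 25, 20]), (0.62, [340, 223, 24, 22])]
carriage [(0.8, [340, 283, 22, 22]), (0.64, [427, 267, 87, 100]), (0.32, [340, 218, 21, 29])]
scrap_bin [(0.56, [429, 264, 87, 103])]
good_piece [(0.92, [435, 164, 37, 52])]
offcut [(0.73, [347.6, 233.4]), (0.7, [406.4, 242.8])]
carriage_grip [(0.91, [353.2, 299.3])]
scrap_bin [(0.73, [463.4, 310.7])]
good_piece [(0.85, [448.6, 194.7])]
```

View pics/scene0.png

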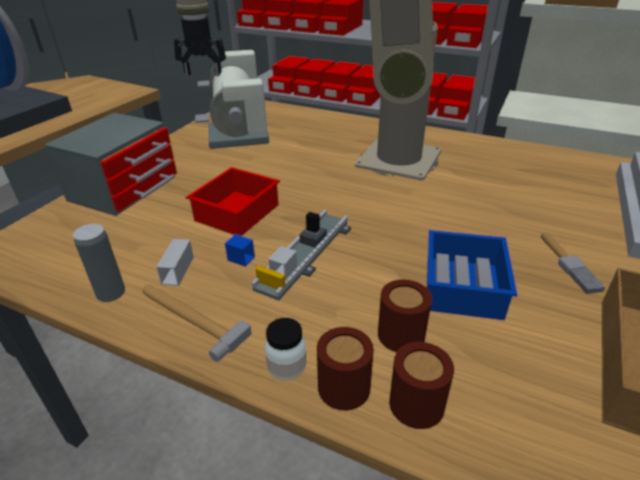

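View pics/top0.png

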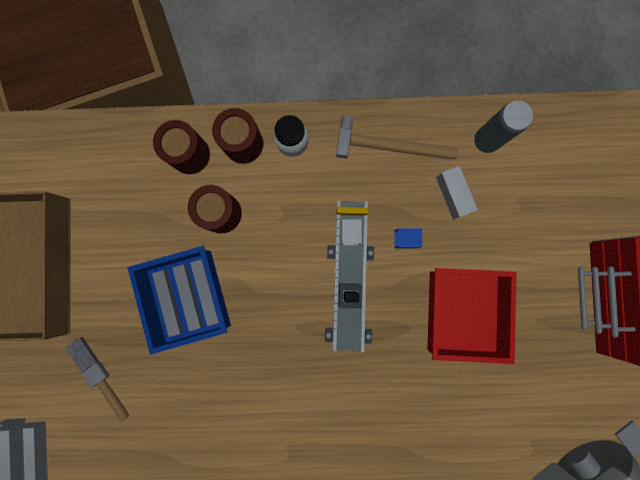

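Top view: the candidates for the offcut are the bright tube in the channel at (351,233), the blue look-alike at (408,238), the good piece at (457,192) and the bars in the blue bin at about (180,300). I choose (351,233), because it stands in the channel between the slide and the yellow plate. The red bin is at (473,315). I'll check the choice in a close crop.

```bash
cat > h.py <<'E'
from bench import *
import cv2, numpy as np
def ray(d,px,z):
    E=np.array(d["extrinsics"]); v=E[:3,:3]@np.array([(px[0]-d["cx"])/d["fx"],-(px[1]-d["cy"])/d["fy"],-1])
    o=E[:3,3]; return o+v*(z-o[2])/v[2]
def proj(d,P):
    E=np.array(d["extrinsics"]); q=E[:3,:3].T@(np.array(P)-E[:3,3])
    return d["cx"]+d["fx"]*q[0]/-q[2], d["cy"]-d["fy"]*q[1]/-q[2]
def scr(name): 
    return snapshot(name)
E
python3 - <<'E'
from h import *
d=snapshot("top"); im=d["pixels"][:,:,::-1]
cv2.imwrite("pics/topcrop.png",cv2.resize(im[195:360,315:385],None,fx=5,fy=5,interpolation=cv2.INTER_CUBIC)[:600])
cv2.imwrite("pics/topcrop.png",cv2.resize(im[195:315,320:480],None,fx=5,fy=5,interpolation=cv2.INTER_CUBIC))
s=snapshot("scene"); im=s["pixels"][:,:,::-1]
cv2.imwrite("pics/scenecrop.png",cv2.resize(im[200:310,210:360],None,fx=5,fy=5,interpolation=cv2.INTER_CUBIC))
E
```

```text
(no output)
```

View pics/topcrop.png

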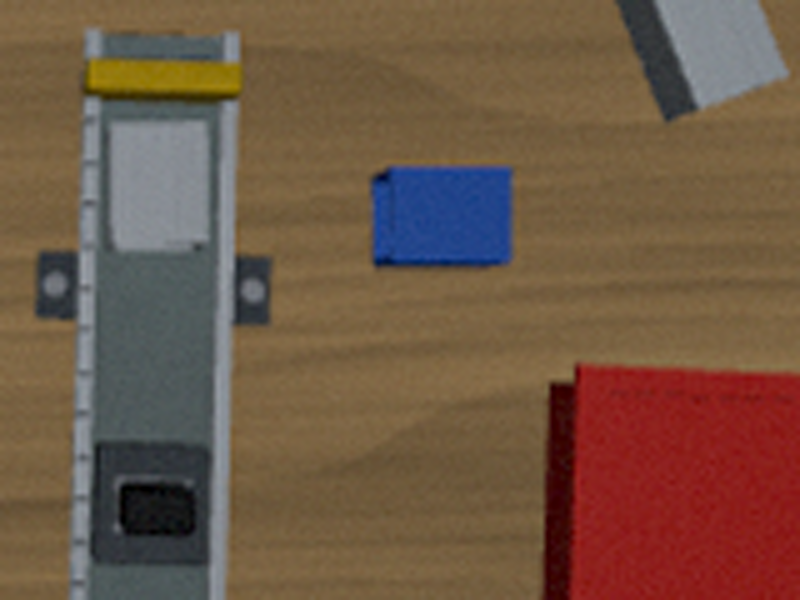

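View pics/scenecrop.png

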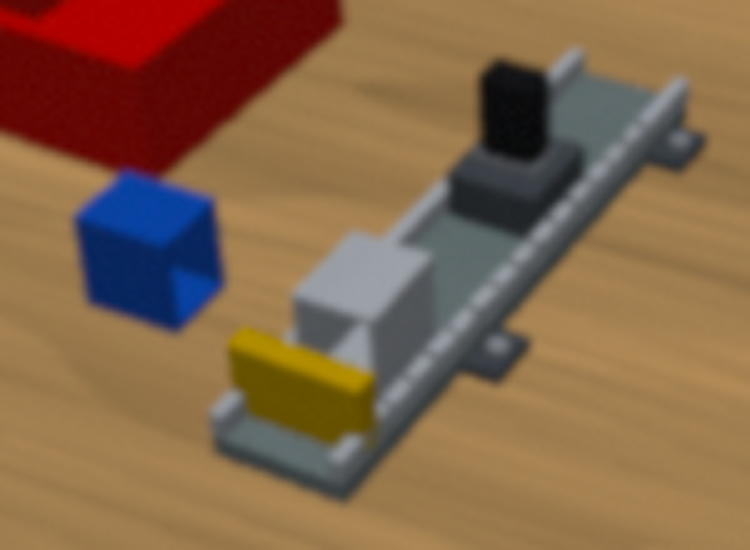

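The top crop shows the bright offcut at crop (160,186), just below the yellow plate at (163,78). The black grip is at (157,509), with the blue decoy separate at (447,216). Now I'll measure.

Run:
```python
from h import *
d=snapshot("top"); im=d["pixels"]
c=lambda u,v:(320+(u+.5)/5-.5,195+(v+.5)/5-.5)
def p(n,u,v,z): print(n,ray(d,c(u,v),z).round(1))
for u,v in((110,121),(209,121),(212,250),(114,250),(160,186)): p("off",u,v,62)
for u,v in((88,60),(240,60),(240,93),(88,93)): p("plate",u,v,50)
for u,v in((118,484),(193,484),(195,535),(120,535),(157,509)): p("grip",u,v,87)
for u,v in((88,35),(70,600),(240,35),(230,600)): p("wall",u,v,24)
# bin rim via red mask
hsv=cv2.cvtColor(im,cv2.COLOR_RGB2HSV)
m=((hsv[...,0]<8)|(hsv[...,0]>172))&(hsv[...,1]>140)&(hsv[...,2]>40)
m=m.astype(np.uint8);m[:,540:]=0; m[:230]=0; m[:, :420]=0;m[400:]=0
ct=max(cv2.findContours(m,0,1)[0],key=cv2.contourArea); print("binbox",cv2.boundingRect(ct),cv2.minAreaRect(ct))
for q in((435,268),(516,271),(514,362),(432,361)): print("rim",ray(d,q,75).round(1))
for t,z in(("offcut",12),("carriage_grip",87),("scrap_bin",0),("good_piece",0)):
    for n in("top","scene"):
        dd=snapshot(n)
        for r in pinpoint(n,t): print(t,n,round(r["score"],2),ray(dd,r["pixel"],z).round(1))
```

```text
off [677.6 -32.3  62. ]
off [676.3 -73.1  62. ]
off [623.  -72.5  62. ]
off [624.2 -32.3  62. ]
off [650.  -52.1  62. ]
plate [704.9 -24.4  50. ]
plate [702.9 -87.9  50. ]
plate [689.  -87.4  50. ]
plate [691. -24.  50.]
grip [529.5 -30.   87. ]
grip [528.7 -59.8  87. ]
grip [508.5 -59.9  87. ]
grip [509.3 -30.1  87. ]
grip [519.2 -45.1  87. ]
wall [719.4 -25.5  24. ]
wall [477.9 -10.4  24. ]
wall [717.4 -90.9  24. ]
wall [476.1 -78.3  24. ]
binbox (427, 268, 90, 96) ((471.8024597167969, 315.4267578125), (87.51806640625, 93.28153991699219), 1.9091525077819824)
rim [ 570.8 -216.6   75. ]
rim [ 560.2 -378.1   75. ]
rim [ 380.1 -364.7   75. ]
rim [ 386.  -202.8   75. ]
offcut top 0.94 [650.1 -49.1  12. ]
offcut top 0.76 [ 635.4 -169.2   12. ]
offcut scene 0.87 [649.3 -49.7  12. ]
offcut scene 0.7 [ 657.4 -159.5   12. ]
carriage_grip top 0.74 [513.9 -51.3  87. ]
carriage_grip scene 0.58 [510.2 -45.4  87. ]
scrap_bin top 0.69 [ 479.1 -296.9    0. ]
scrap_bin scene 0.82 [ 467.  -292.4    0. ]
good_piece top 0.65 [ 728.  -274.1    0. ]
good_piece scene 0.84 [ 727.8 -283.6    0. ]
```

arm_command --plan '[{"jaw": 0, "dx": 42, "dy": -25, "dz": 4, "wz": 0.03}, {"jaw": 0, "dx": 84, "dy": -49, "dz": 8, "wz": 0.06}, {"jaw": 0, "dx": 126, "dy": -74, "dz": 12, "wz": 0.09}, {"jaw": 0, "dx": 168, "dy": -98, "dz": 16, "wz": 0.12}, {"jaw": 0, "dx": 210, "dy": -123, "dz": 20, "wz": 0.15}, {"jaw": 0, "dx": 252, "dy": -148, "dz": 24, "wz": 0.18}, {"jaw": 0, "dx": 294, "dy": -172, "dz": 28, "wz": 0.21}, {"jaw": 0, "dx": 336, "dy": -197, "dz": 32, "wz": 0.24}, {"jaw": 0, "dx": 378, "dy": -221, "dz": 36, "wz": 0.27}, {"jaw": 0, "dx": 420, "dy": -246, "dz": 40, "wz": 0.3}, {"jaw": 0, "dx": 462, "dy": -270, "dz": 44, "wz": 0.33}, {"jaw": 0, "dx": 504, "dy": -295, "dz": 48, "wz": 0.356}]' --squeeze 40

```text
invalid input
```

arm_command --plan '[{"jaw": 0, "dx": 42, "dy": -25, "dz": 4, "wx": 0, "wy": 0, "wz": 0.03}, {"jaw": 0, "dx": 84, "dy": -49, "dz": 8, "wx": 0, "wy": 0, "wz": 0.06}]' --squeeze 40

```text
time: 2.05
tool_pos: [246.0, -501.2, 400.0]
tcp_rot: [179.5, 0.2, 13.9]
ft_force: [-0.2, -2.3, 4.7]
finger_gap: 85.3
```

arm_command --plan '[{"jaw": 0, "dx": 41, "dy": -27, "dz": 4, "wx": 0, "wy": 0, "wz": 0.025}, {"jaw": 0, "dx": 82, "dy": -55, "dz": 8, "wx": 0, "wy": 0, "wz": 0.05}, {"jaw": 0, "dx": 123, "dy": -82, "dz": 12, "wx": 0, "wy": 0, "wz": 0.075}, {"jaw": 0, "dx": 164, "dy": -110, "dz": 16, "wx": 0, "wy": 0, "wz": 0.1}, {"jaw": 0, "dx": 205, "dy": -137, "dz": 20, "wx": 0, "wy": 0, "wz": 0.125}, {"jaw": 0, "dx": 246, "dy": -165, "dz": 24, "wx": 0, "wy": 0, "wz": 0.15}, {"jaw": 0, "dx": 287, "dy": -192, "dz": 28, "wx": 0, "wy": 0, "wz": 0.175}, {"jaw": 0, "dx": 328, "dy": -220, "dz": 32, "wx": 0, "wy": 0, "wz": 0.2}, {"jaw": 0, "dx": 369, "dy": -247, "dz": 36, "wx": 0, "wy": 0, "wz": 0.225}, {"jaw": 0, "dx": 410, "dy": -275, "dz": 40, "wx": 0, "wy": 0, "wz": 0.25}, {"jaw": 0, "dx": 451, "dy": -302, "dz": 44, "wx": 0, "wy": 0, "wz": 0.275}, {"jaw": 0, "dx": 492, "dy": -330, "dz": 46, "wx": 0, "wy": 0, "wz": 0.3}]'

```text
time: 3.25
tool_pos: [644.1, -57.3, 350.3]
tcp_rot: [180.0, 0.0, -3.0]
ft_force: [1.0, -1.0, 1.2]
finger_gap: 85.3
```

Run:
```python
from h import *
s=sense(); print(s["time"],s["tool_pos"],s["tcp_rot"],s["ft_force"],s["joint_pos"])
d=snapshot("wrist"); print(d["fx"],d["cx"],d["cy"],np.array(d["extrinsics"]).round(3))
cv2.imwrite("pics/w1.png",d["pixels"][:,:,::-1])
def wproj(P):
    E=np.array(d["extrinsics"]); q=E[:3,:3].T@(np.array(P)-E[:3,3]); v=np.array([q[0],-q[1],-q[2]])
    th=np.arctan2(np.hypot(v[0],v[1]),v[2]); a=v[:2]/np.hypot(v[0],v[1]); return (d["cx"]+d["fx"]*th*a[0],d["cy"]+d["fx"]*th*a[1])
a=np.deg2rad(-2.8);
for n,c,l,w in(("off",(650,-52,62),25,20),("grip",(519,-45,87),10,15)):
  print(n,[np.round(wproj((c[0]+i*l*np.cos(a)-j*w*np.sin(a),c[1]+i*l*np.sin(a)+j*w*np.cos(a),c[2]))) for i in(1,-1) for j in(1,-1)])
```

```text
3.25 [644.05519118 -57.27567083 350.27990033] [ 1.79994018e+02  1.15616197e-02 -3.04512987e+00] [ 0.98937186 -0.96267739  1.16671871] [-9.62142498e+00  1.62615716e+01  8.09680629e+01 -7.32516836e-03
  8.27811659e+01  8.34246254e+01]
371.64829954431775 317.3731349534128 239.11679303591308 [[-5.30000e-02  9.65000e-01  2.58000e-01  7.10683e+02]
 [-9.99000e-01 -5.10000e-02 -1.30000e-02 -6.03120e+01]
 [ 1.00000e-03 -2.58000e-01  9.66000e-01  3.19155e+02]
 [ 0.00000e+00  0.00000e+00  0.00000e+00  1.00000e+00]]
off [array([281., 194.]), array([338., 194.]), array([283., 262.]), array([338., 262.])]
grip [array([291., 389.]), array([330., 389.]), array([292., 408.]), array([330., 408.])]
```

View pics/w1.png

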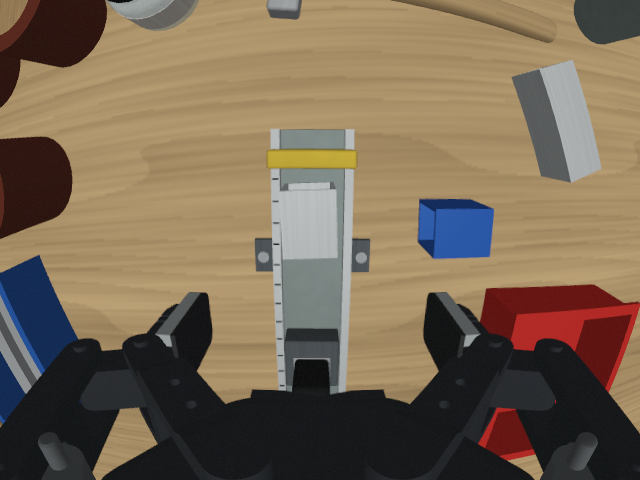

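The wrist view shows the offcut's top at about (309,224), within 3 px of where I predicted it. The channel is upright in the image, so the yaw is right. I'll descend and grip.

arm_command --plan '[{"jaw": 0, "dx": 8, "dy": -6, "dz": 20, "wx": 0, "wy": 0, "wz": 0}, {"jaw": 0, "dx": 8, "dy": -6, "dz": 50, "wx": 0, "wy": 0, "wz": 0}, {"jaw": 0, "dx": 8, "dy": -6, "dz": 80, "wx": 0, "wy": 0, "wz": 0}, {"jaw": 0, "dx": 8, "dy": -6, "dz": 105, "wx": 0, "wy": 0, "wz": 0}, {"jaw": 0, "dx": 8, "dy": -6, "dz": 125, "wx": 0, "wy": 0, "wz": 0}, {"jaw": 0, "dx": 8, "dy": -6, "dz": 138, "wx": 0, "wy": 0, "wz": 0}, {"jaw": 0, "dx": 8, "dy": -6, "dz": 145, "wx": 0, "wy": 0, "wz": 0}, {"jaw": 0, "dx": 8, "dy": -6, "dz": 145, "wx": 0, "wy": 0, "wz": 0}, {"jaw": 0, "dx": 8, "dy": -6, "dz": 145, "wx": 0, "wy": 0, "wz": 0}]'

```text
time: 4.2
tool_pos: [651.9, -53.6, 206.9]
tcp_rot: [180.0, -0.1, -3.0]
ft_force: [1.0, 0.5, -0.0]
finger_gap: 85.3
```

Run:
```python
from h import *
s=sense(); print(s["time"],s["tool_pos"],s["tcp_rot"],s["ft_force"])
d=snapshot("wrist"); cv2.imwrite("pics/w2.png",d["pixels"][:,:,::-1])
d=snapshot("scene"); cv2.imwrite("pics/s2.png",cv2.resize(d["pixels"][150:310,210:400,::-1],None,fx=3.5,fy=3.5))
```

```text
4.2 [651.87434838 -53.59629391 206.86709946] [ 1.79992369e+02 -8.91024913e-02 -2.99288522e+00] [ 1.03617978  0.45017683 -0.01729157]
```

View pics/w2.png

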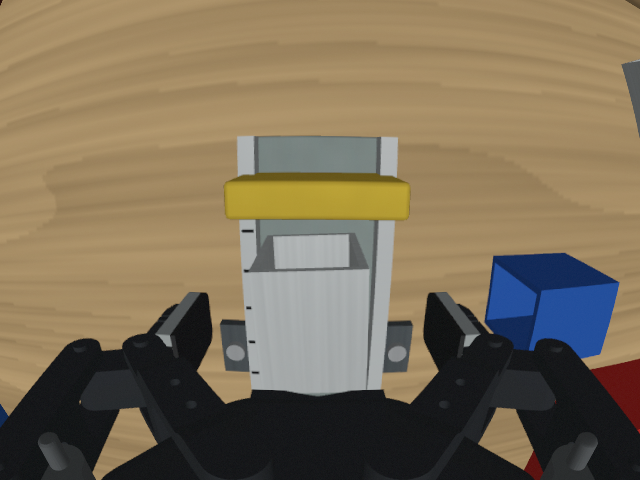

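View pics/s2.png

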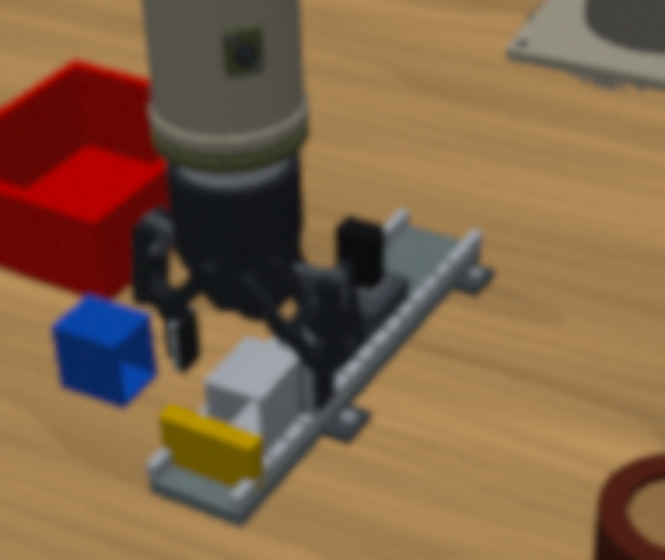

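The wrist view shows the jaws straddling the tube. Its front top edge is centred near column 309 against a jaw centre of 318, so it sits about 3 mm to the left. I'll nudge that way and close.

arm_command --plan '[{"jaw": 0.3, "dx": 0, "dy": -3, "dz": 1, "wx": 0, "wy": 0, "wz": 0}, {"jaw": 1, "dx": 0, "dy": -3, "dz": 1, "wx": 0, "wy": 0, "wz": 0}, {"jaw": 1, "dx": 0, "dy": -3, "dz": 1, "wx": 0, "wy": 0, "wz": 0}, {"jaw": 1, "dx": 0, "dy": -3, "dz": 1, "wx": 0, "wy": 0, "wz": 0}, {"jaw": 1, "dx": 0, "dy": -3, "dz": 1, "wx": 0, "wy": 0, "wz": 0}, {"jaw": 1, "dx": 0, "dy": -3, "dz": 1, "wx": 0, "wy": 0, "wz": 0}, {"jaw": 1, "dx": 0, "dy": -3, "dz": 1, "wx": 0, "wy": 0, "wz": 0}, {"jaw": 1, "dx": 0, "dy": -3, "dz": 1, "wx": 0, "wy": 0, "wz": 0}]' --squeeze 40

```text
time: 5.1
tool_pos: [651.7, -50.5, 205.1]
tcp_rot: [180.0, -0.0, -3.0]
ft_force: [-0.5, 1.0, 5.5]
finger_gap: 39.8
```

arm_command --plan '[{"jaw": 1, "dx": 0, "dy": 0, "dz": -15, "wx": 0, "wy": 0, "wz": 0}, {"jaw": 1, "dx": 0, "dy": 0, "dz": -40, "wx": 0, "wy": 0, "wz": 0}, {"jaw": 1, "dx": 0, "dy": 0, "dz": -70, "wx": 0, "wy": 0, "wz": 0}, {"jaw": 1, "dx": 0, "dy": 0, "dz": -100, "wx": 0, "wy": 0, "wz": 0}, {"jaw": 1, "dx": 0, "dy": 0, "dz": -130, "wx": 0, "wy": 0, "wz": 0}, {"jaw": 1, "dx": 0, "dy": 0, "dz": -130, "wx": 0, "wy": 0, "wz": 0}]'

```text
time: 5.7
tool_pos: [652.9, -50.8, 341.5]
tcp_rot: [179.9, -0.5, -3.0]
ft_force: [1.2, -0.2, 0.4]
finger_gap: 40.0
```

Run:
```python
from h import *
s=sense(); print(s["time"],s["tool_pos"],s["tcp_rot"],s["ft_force"],s["finger_gap"])
d=snapshot("scene"); cv2.imwrite("pics/s3.png",cv2.resize(d["pixels"][100:310,170:400,::-1],None,fx=2.8,fy=2.8))
```

```text
5.7 [652.85054834 -50.75453777 341.49418842] [179.94064346  -0.50032955  -2.99225928] [ 1.24551965 -0.20054248  0.42943848] 39.991784092981455
```

View pics/s3.png

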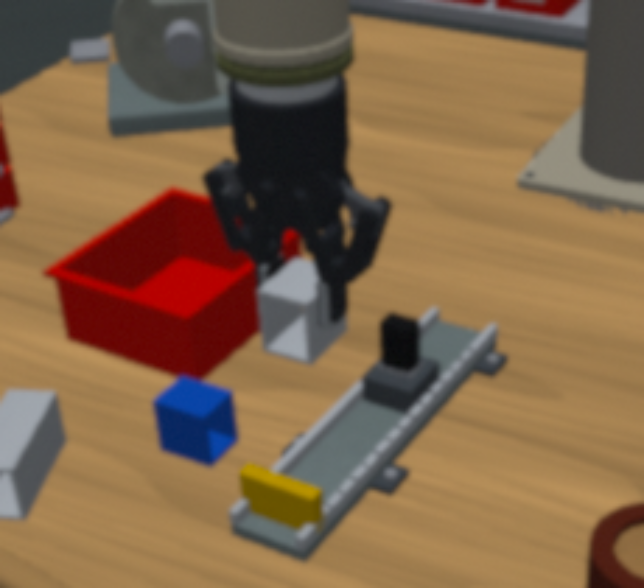

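The offcut is lifted and held (gap 40 mm), and the channel is clear. Next is the red bin.

arm_command --plan '[{"jaw": 1, "dx": -15, "dy": 22, "dz": 0, "wx": 0, "wy": 0, "wz": 0}, {"jaw": 1, "dx": -38, "dy": 57, "dz": 0, "wx": 0, "wy": 0, "wz": 0}, {"jaw": 1, "dx": -61, "dy": 92, "dz": 0, "wx": 0, "wy": 0, "wz": 0}, {"jaw": 1, "dx": -84, "dy": 127, "dz": 0, "wx": 0, "wy": 0, "wz": 0}, {"jaw": 1, "dx": -107, "dy": 162, "dz": 0, "wx": 0, "wy": 0, "wz": 0}, {"jaw": 1, "dx": -130, "dy": 197, "dz": 0, "wx": 0, "wy": 0, "wz": 0}, {"jaw": 1, "dx": -150, "dy": 227, "dz": 0, "wx": 0, "wy": 0, "wz": 0}, {"jaw": 1, "dx": -165, "dy": 249, "dz": 0, "wx": 0, "wy": 0, "wz": 0}, {"jaw": 1, "dx": -165, "dy": 249, "dz": 0, "wx": 0, "wy": 0, "wz": 0}, {"jaw": 1, "dx": -165, "dy": 249, "dz": 0, "wx": 0, "wy": 0, "wz": 0}]'

```text
time: 6.75
tool_pos: [473.1, -290.6, 333.7]
tcp_rot: [-179.9, 0.1, -3.1]
ft_force: [-0.3, 0.2, -0.6]
finger_gap: 39.4
```

Run:
```python
from h import *
s=sense(); print(s["time"],s["tool_pos"],s["tcp_rot"],s["ft_force"],s["finger_gap"])
d=snapshot("wrist"); cv2.imwrite("pics/w4.png",d["pixels"][:,:,::-1])
```

```text
6.75 [ 473.1042811  -290.6040881   333.65817684] [-1.79915943e+02  8.61108574e-02 -3.08741609e+00] [-0.30310498  0.15084    -0.55010753] 39.441770947033305
```

View pics/w4.png

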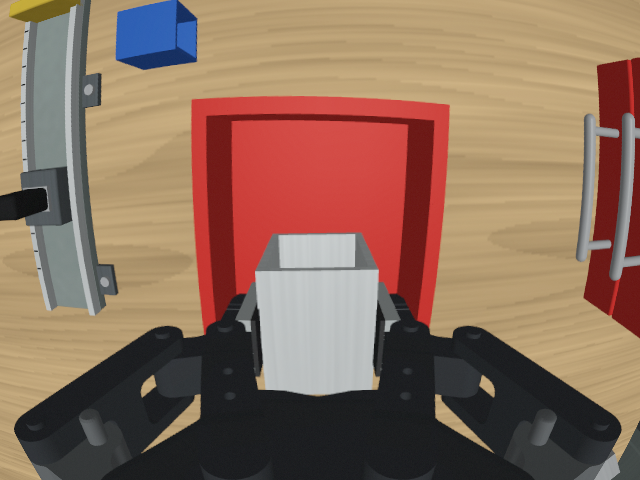

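The wrist view shows the tube at (317,330), centred over the red bin (rim columns 192–448). I'll lower and release it.

arm_command --plan '[{"jaw": 1, "dx": 0, "dy": 0, "dz": 20, "wx": 0, "wy": 0, "wz": 0}, {"jaw": 1, "dx": 0, "dy": 0, "dz": 50, "wx": 0, "wy": 0, "wz": 0}, {"jaw": 1, "dx": 0, "dy": 0, "dz": 80, "wx": 0, "wy": 0, "wz": 0}, {"jaw": 1, "dx": 0, "dy": 0, "dz": 105, "wx": 0, "wy": 0, "wz": 0}, {"jaw": 1, "dx": 0, "dy": 0, "dz": 118, "wx": 0, "wy": 0, "wz": 0}, {"jaw": 1, "dx": 0, "dy": 0, "dz": 122, "wx": 0, "wy": 0, "wz": 0}, {"jaw": 1, "dx": 0, "dy": 0, "dz": 122, "wx": 0, "wy": 0, "wz": 0}, {"jaw": 0.3, "dx": 0, "dy": 0, "dz": 122, "wx": 0, "wy": 0, "wz": 0}, {"jaw": 0.3, "dx": 0, "dy": 0, "dz": 122, "wx": 0, "wy": 0, "wz": 0}, {"jaw": 0.3, "dx": 0, "dy": 0, "dz": 122, "wx": 0, "wy": 0, "wz": 0}, {"jaw": 0.3, "dx": 0, "dy": 0, "dz": 122, "wx": 0, "wy": 0, "wz": 0}]'

```text
time: 7.9
tool_pos: [474.0, -290.8, 213.5]
tcp_rot: [180.0, -0.1, -3.0]
ft_force: [0.1, -0.5, 0.1]
finger_gap: 59.8
```

arm_command --plan '[{"jaw": 0.3, "dx": 0, "dy": 0, "dz": -20, "wx": 0, "wy": 0, "wz": 0}, {"jaw": 0.3, "dx": 0, "dy": 0, "dz": -50, "wx": 0, "wy": 0, "wz": 0}, {"jaw": 0.3, "dx": 0, "dy": 0, "dz": -85, "wx": 0, "wy": 0, "wz": 0}, {"jaw": 1, "dx": 0, "dy": 0, "dz": -115, "wx": 0, "wy": 0, "wz": 0}, {"jaw": 1, "dx": 0, "dy": 0, "dz": -135, "wx": 0, "wy": 0, "wz": 0}, {"jaw": 1, "dx": 0, "dy": 0, "dz": -135, "wx": 0, "wy": 0, "wz": 0}]'

```text
time: 8.5
tool_pos: [474.7, -291.3, 352.1]
tcp_rot: [179.8, -0.3, -3.0]
ft_force: [0.0, -0.6, -0.4]
finger_gap: 16.6
```

Run:
```python
from h import *
s=sense(); print(s["time"],s["tool_pos"],s["tcp_rot"],s["ft_force"],s["finger_gap"])
d=snapshot("wrist"); cv2.imwrite("pics/w5.png",d["pixels"][:,:,::-1])
d=snapshot("scene"); cv2.imwrite("pics/s5.png",cv2.resize(d["pixels"][100:310,150:380,::-1],None,fx=2.8,fy=2.8))
```

```text
8.5 [ 474.66088739 -291.31319644  352.11107284] [179.77072264  -0.34197616  -2.99621484] [ 0.0226936  -0.60751121 -0.37880114] 16.595678142106653
```

View pics/w5.png

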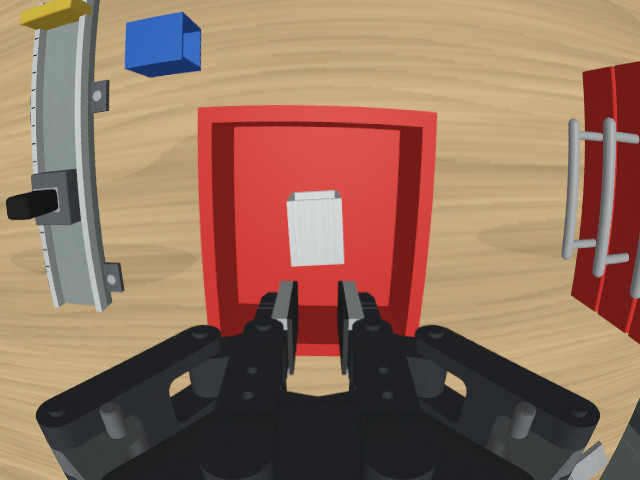

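View pics/s5.png

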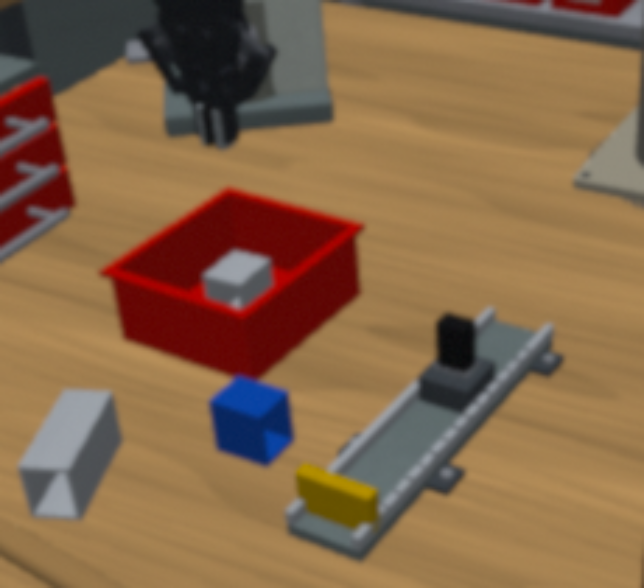

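The wrist view shows the offcut standing in the red bin at (317,230), and the scene view agrees. Next I'll take shut fingers behind the grip at x≈480, y≈-43.

arm_command --plan '[{"jaw": 1, "dx": -1, "dy": -25, "dz": 0, "wx": 0, "wy": 0, "wz": 0}, {"jaw": 1, "dx": -2, "dy": -65, "dz": 0, "wx": 0, "wy": 0, "wz": 0}, {"jaw": 1, "dx": -3, "dy": -105, "dz": 0, "wx": 0, "wy": 0, "wz": 0}, {"jaw": 1, "dx": -4, "dy": -145, "dz": 0, "wx": 0, "wy": 0, "wz": 0}, {"jaw": 1, "dx": -5, "dy": -185, "dz": 0, "wx": 0, "wy": 0, "wz": 0}, {"jaw": 1, "dx": -6, "dy": -225, "dz": 0, "wx": 0, "wy": 0, "wz": 0}, {"jaw": 1, "dx": -7, "dy": -248, "dz": 0, "wx": 0, "wy": 0, "wz": 0}, {"jaw": 1, "dx": -7, "dy": -248, "dz": 20, "wx": 0, "wy": 0, "wz": 0}, {"jaw": 1, "dx": -7, "dy": -248, "dz": 40, "wx": 0, "wy": 0, "wz": 0}, {"jaw": 1, "dx": -7, "dy": -248, "dz": 50, "wx": 0, "wy": 0, "wz": 0}, {"jaw": 1, "dx": -7, "dy": -248, "dz": 50, "wx": 0, "wy": 0, "wz": 0}]'

```text
time: 9.7
tool_pos: [478.4, -42.3, 294.6]
tcp_rot: [-180.0, 0.3, -3.0]
ft_force: [-0.3, 0.6, -0.3]
finger_gap: -0.1
```

Run:
```python
from h import *
s=sense(); print(s["time"],s["tool_pos"],s["tcp_rot"],s["ft_force"],s["finger_gap"])
d=snapshot("wrist"); cv2.imwrite("pics/w6.png",d["pixels"][:,:,::-1])
d=snapshot("scene"); cv2.imwrite("pics/s6.png",cv2.resize(d["pixels"][100:310,170:400,::-1],None,fx=2.8,fy=2.8))
```

```text
9.7 [478.37989018 -42.3471741  294.6088256 ] [-179.9545393     0.32237726   -2.9996785 ] [-0.26498     0.62631487 -0.28821665] -0.12266901924712985
```

View pics/w6.png

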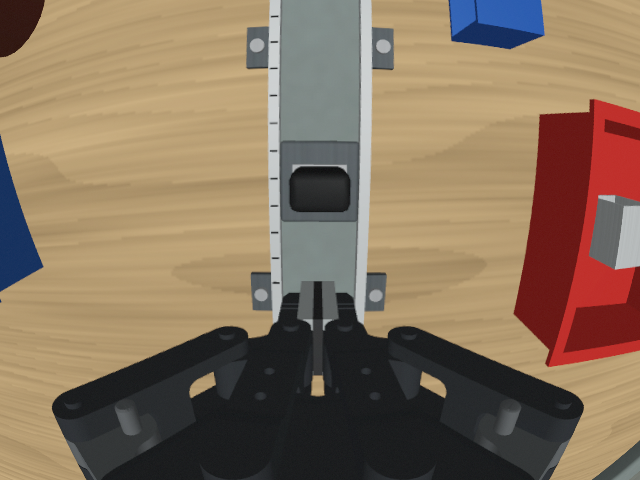

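View pics/s6.png

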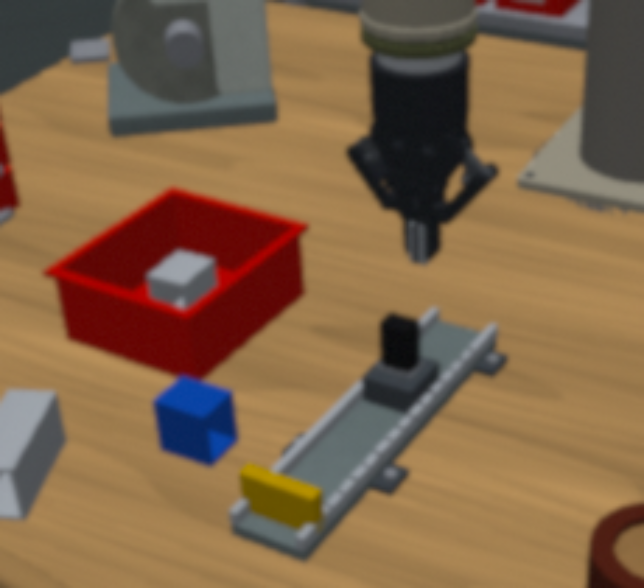

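The fingers (column 318) are in line behind the grip (320,188). I'll descend, then push.

arm_command --plan '[{"jaw": 1, "dx": 0, "dy": 0, "dz": 20, "wx": 0, "wy": 0, "wz": 0}, {"jaw": 1, "dx": 0, "dy": 0, "dz": 45, "wx": 0, "wy": 0, "wz": 0}, {"jaw": 1, "dx": 0, "dy": 0, "dz": 65, "wx": 0, "wy": 0, "wz": 0}, {"jaw": 1, "dx": 0, "dy": 0, "dz": 72, "wx": 0, "wy": 0, "wz": 0}, {"jaw": 1, "dx": 0, "dy": 0, "dz": 72, "wx": 0, "wy": 0, "wz": 0}, {"jaw": 1, "dx": 5, "dy": 0, "dz": 72, "wx": 0, "wy": 0, "wz": 0}, {"jaw": 1, "dx": 10, "dy": 0, "dz": 72, "wx": 0, "wy": 0, "wz": 0}, {"jaw": 1, "dx": 15, "dy": 0, "dz": 72, "wx": 0, "wy": 0, "wz": 0}, {"jaw": 1, "dx": 20, "dy": 0, "dz": 72, "wx": 0, "wy": 0, "wz": 0}, {"jaw": 1, "dx": 25, "dy": 0, "dz": 72, "wx": 0, "wy": 0, "wz": 0}, {"jaw": 1, "dx": 30, "dy": 0, "dz": 72, "wx": 0, "wy": 0, "wz": 0}]'

```text
time: 10.9
tool_pos: [510.0, -44.1, 225.7]
tcp_rot: [180.0, 0.0, -3.0]
ft_force: [-2.2, 0.2, 2.8]
finger_gap: -0.2
```

arm_command --plan '[{"jaw": 1, "dx": 8, "dy": 0, "dz": 0, "wx": 0, "wy": 0, "wz": 0}, {"jaw": 1, "dx": 16, "dy": 0, "dz": 0, "wx": 0, "wy": 0, "wz": 0}, {"jaw": 1, "dx": 24, "dy": 0, "dz": 0, "wx": 0, "wy": 0, "wz": 0}, {"jaw": 1, "dx": 32, "dy": 0, "dz": 0, "wx": 0, "wy": 0, "wz": 0}, {"jaw": 1, "dx": 40, "dy": 0, "dz": 0, "wx": 0, "wy": 0, "wz": 0}, {"jaw": 1, "dx": 48, "dy": 0, "dz": 0, "wx": 0, "wy": 0, "wz": 0}, {"jaw": 1, "dx": 56, "dy": 0, "dz": 0, "wx": 0, "wy": 0, "wz": 0}, {"jaw": 1, "dx": 64, "dy": 0, "dz": 0, "wx": 0, "wy": 0, "wz": 0}, {"jaw": 1, "dx": 72, "dy": 0, "dz": 0, "wx": 0, "wy": 0, "wz": 0}, {"jaw": 1, "dx": 80, "dy": 0, "dz": 0, "wx": 0, "wy": 0, "wz": 0}]'

```text
time: 11.9
tool_pos: [590.1, -48.3, 225.6]
tcp_rot: [-180.0, 0.0, -3.0]
ft_force: [-2.7, -0.9, -0.0]
finger_gap: -0.3
```

Run:
```python
from h import *
s=sense(); print(s["time"],s["tool_pos"],s["tcp_rot"],s["ft_force"],s["finger_gap"])
d=snapshot("wrist"); cv2.imwrite("pics/w7.png",d["pixels"][:,:,::-1])
```

```text
11.9 [590.14179748 -48.29382285 225.5715761 ] [-1.79998695e+02  1.20234593e-02 -2.99233003e+00] [-2.67138007e+00 -8.97623598e-01 -2.18560323e-04] -0.26759966677488506
```

View pics/w7.png

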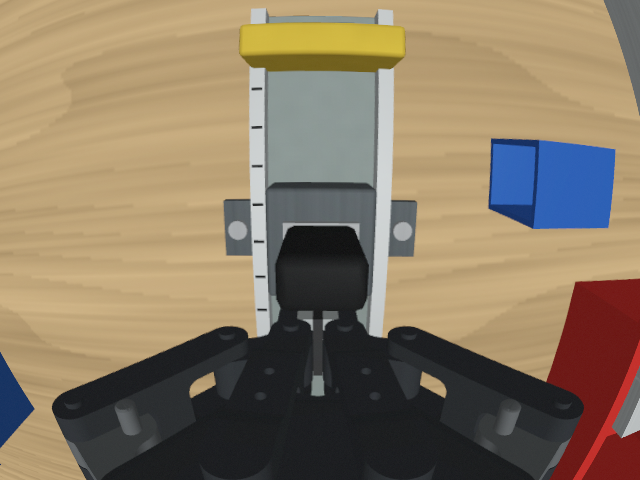

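The slide moves with the fingers (about 2.7 N), and about 55 mm remain by the geometry. I'll push 45 mm, then go in small steps.

arm_command --plan '[{"jaw": 1, "dx": 6, "dy": 0, "dz": 0, "wx": 0, "wy": 0, "wz": 0}, {"jaw": 1, "dx": 12, "dy": 0, "dz": 0, "wx": 0, "wy": 0, "wz": 0}, {"jaw": 1, "dx": 18, "dy": 0, "dz": 0, "wx": 0, "wy": 0, "wz": 0}, {"jaw": 1, "dx": 24, "dy": 0, "dz": 0, "wx": 0, "wy": 0, "wz": 0}, {"jaw": 1, "dx": 30, "dy": 0, "dz": 0, "wx": 0, "wy": 0, "wz": 0}, {"jaw": 1, "dx": 35, "dy": 0, "dz": 0, "wx": 0, "wy": 0, "wz": 0}, {"jaw": 1, "dx": 40, "dy": 0, "dz": 0, "wx": 0, "wy": 0, "wz": 0}, {"jaw": 1, "dx": 43, "dy": 0, "dz": 0, "wx": 0, "wy": 0, "wz": 0}, {"jaw": 1, "dx": 45, "dy": 0, "dz": 0, "wx": 0, "wy": 0, "wz": 0}, {"jaw": 1, "dx": 46, "dy": 0, "dz": 0, "wx": 0, "wy": 0, "wz": 0}]'

```text
time: 12.95
tool_pos: [635.6, -50.7, 225.7]
tcp_rot: [180.0, -0.0, -3.0]
ft_force: [-1.1, -0.2, 1.2]
finger_gap: 0.0
```

arm_command --plan '[{"jaw": 1, "dx": 1, "dy": 0, "dz": 0, "wx": 0, "wy": 0, "wz": 0}, {"jaw": 1, "dx": 2, "dy": 0, "dz": 0, "wx": 0, "wy": 0, "wz": 0}, {"jaw": 1, "dx": 3, "dy": 0, "dz": 0, "wx": 0, "wy": 0, "wz": 0}, {"jaw": 1, "dx": 4, "dy": 0, "dz": 0, "wx": 0, "wy": 0, "wz": 0}]'

```text
time: 13.35
tool_pos: [639.5, -50.9, 225.7]
tcp_rot: [180.0, 0.0, -3.0]
ft_force: [-2.7, -1.3, 0.8]
finger_gap: -0.1
```

Run:
```python
from h import *
s=sense(); print(s["time"],s["tool_pos"],s["tcp_rot"],s["ft_force"],s["finger_gap"])
d=snapshot("wrist"); cv2.imwrite("pics/w8.png",d["pixels"][:,:,::-1])
```

```text
13.35 [639.48508531 -50.87283353 225.70926287] [ 1.79999321e+02  5.02739106e-04 -2.99251569e+00] [-2.70214002 -1.32857334  0.8109796 ] -0.13914593718103743
```

View pics/w8.png

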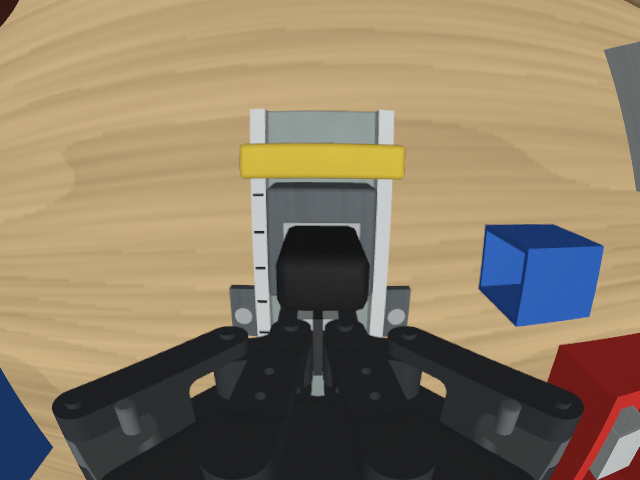

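A small gap is still visible between the slide's front edge (row 183) and the plate (row 179). I'll continue in 1 mm steps.

arm_command --plan '[{"jaw": 1, "dx": 1, "dy": 0, "dz": 0, "wx": 0, "wy": 0, "wz": 0}, {"jaw": 1, "dx": 2, "dy": 0, "dz": 0, "wx": 0, "wy": 0, "wz": 0}, {"jaw": 1, "dx": 3, "dy": 0, "dz": 0, "wx": 0, "wy": 0, "wz": 0}, {"jaw": 1, "dx": 4, "dy": 0, "dz": 0, "wx": 0, "wy": 0, "wz": 0}]'

```text
time: 13.8
tool_pos: [643.5, -51.1, 225.7]
tcp_rot: [180.0, 0.0, -3.0]
ft_force: [-2.4, -1.1, 0.9]
finger_gap: 0.0
```

arm_command --plan '[{"jaw": 1, "dx": 1, "dy": 0, "dz": 0, "wx": 0, "wy": 0, "wz": 0}, {"jaw": 1, "dx": 2, "dy": 0, "dz": 0, "wx": 0, "wy": 0, "wz": 0}]'

```text
time: 14.0
tool_pos: [645.0, -51.2, 225.7]
tcp_rot: [-180.0, 0.1, -3.0]
ft_force: [-11.9, 0.2, 7.1]
finger_gap: -0.0
```

The force jumped to 12 N at x=645, which matches the predicted 644. I'll hold, back off and lift clear.

arm_command --plan '[{"jaw": 1, "dx": 0, "dy": 0, "dz": 0, "wx": 0, "wy": 0, "wz": 0}, {"jaw": 1, "dx": 0, "dy": 0, "dz": 0, "wx": 0, "wy": 0, "wz": 0}, {"jaw": 1, "dx": 0, "dy": 0, "dz": 0, "wx": 0, "wy": 0, "wz": 0}, {"jaw": 1, "dx": -6, "dy": 0, "dz": 0, "wx": 0, "wy": 0, "wz": 0}, {"jaw": 1, "dx": -18, "dy": 0, "dz": 0, "wx": 0, "wy": 0, "wz": 0}, {"jaw": 1, "dx": -30, "dy": 0, "dz": 0, "wx": 0, "wy": 0, "wz": 0}, {"jaw": 1, "dx": -40, "dy": 0, "dz": -30, "wx": 0, "wy": 0, "wz": 0}, {"jaw": 1, "dx": -60, "dy": 0, "dz": -65, "wx": 0, "wy": 0, "wz": 0}, {"jaw": 1, "dx": -90, "dy": 0, "dz": -90, "wx": 0, "wy": 0, "wz": 0}, {"jaw": 1, "dx": -120, "dy": 0, "dz": -110, "wx": 0, "wy": 0, "wz": 0}, {"jaw": 1, "dx": -120, "dy": 0, "dz": -110, "wx": 0, "wy": 0, "wz": 0}, {"jaw": 1, "dx": -120, "dy": 0, "dz": -110, "wx": 0, "wy": 0, "wz": 0}]'

```text
time: 15.2
tool_pos: [525.7, -44.8, 336.7]
tcp_rot: [180.0, -0.2, -3.0]
ft_force: [-0.9, 0.1, -0.4]
finger_gap: 0.3
```

Run:
```python
from h import *
s=sense(); print(s["time"],s["tool_pos"],s["ft_force"])
d=snapshot("wrist"); cv2.imwrite("pics/w9.png",d["pixels"][:,:,::-1])
d=snapshot("scene"); cv2.imwrite("pics/s9.png",cv2.resize(d["pixels"][130:310,140:380,::-1],None,fx=3.2,fy=3.2))
for r in pinpoint("scene","good_piece"): print(r["score"],ray(d,r["pixel"],0).round(1))
for r in pinpoint("scene","carriage_grip"): print(r["score"],ray(d,r["pixel"],87).round(1))
for r in pinpoint("scene","offcut"): print(r["score"],ray(d,r["pixel"],4).round(1))
```

```text
15.2 [525.67441126 -44.81572539 336.65665371] [-0.85821268  0.09601567 -0.41559216]
0.81 [ 728.1 -282.6    0. ]
0.7 [667.4 -56.7  87. ]
0.81 [ 646.6 -163.5    4. ]
0.79 [ 479.5 -289.5    4. ]
```

View pics/w9.png

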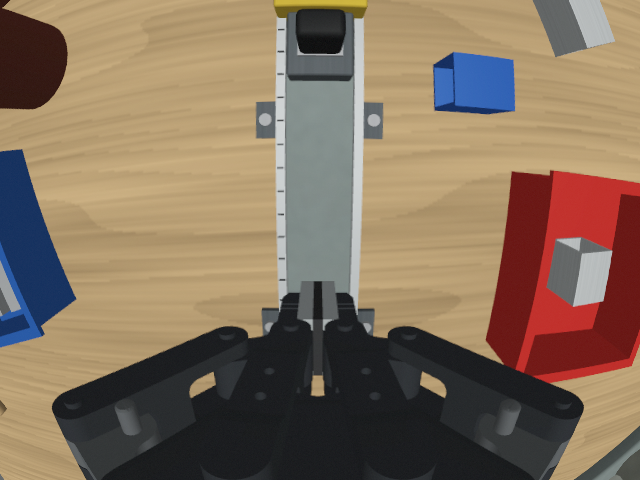

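View pics/s9.png

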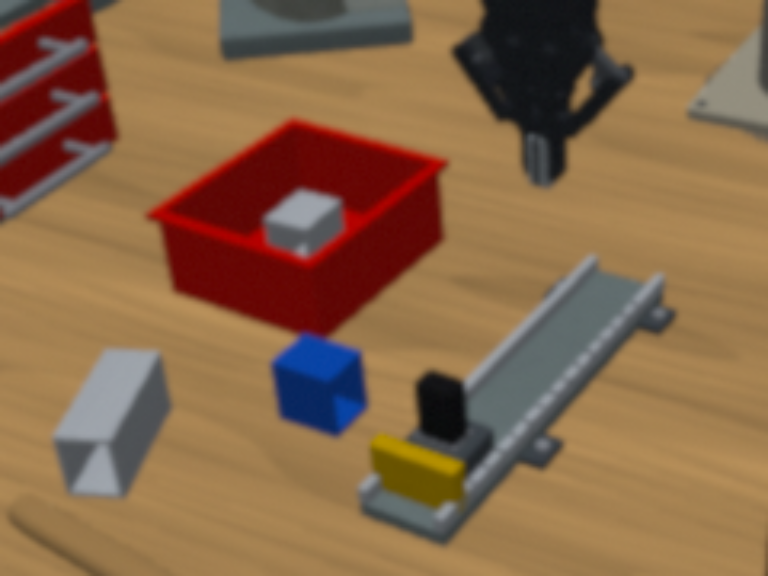

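The slide is against the yellow plate (the grip is at crop (440,405) in the scene view). The offcut is in the red bin at (303,220) and the good piece hasn't moved. I'll hand it in.

```bash
python3 -c "
from bench import *
print(hand_in())"
```

```text
the job is handed in; nothing more can be done
None
```

I took the offcut out of the channel, set it down in the red bin, and pushed the slide home with shut fingers. I then lifted the arm clear and handed the job in at about 15 s; no verdict was reported.

Last checks:
- **Offcut:** it stands in the red bin at about (480, -290) mm, against an estimated bin centre of (474, -291).
- **Slide:** the push force jumped from 2.4 N to 12 N at TCP x = 645, which matches the geometry. In the pictures the slide sits against the yellow plate.
- **Good piece:** its measured position changed by about 1 mm, which is within camera error.
- **Robot:** it touches nothing, with a residual force under 1 N.

No check failed. The one disagreement was the network's grip position, which read up to 9 mm off my own pixel measurements in x. I relied on my own measurements and the force jump instead.

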